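Nudge a tin home in a three-point bar clamp

TASK

Get the squat food tin that stands beside the bar clamp ready to be opened with one hand. Nudge it along the worktop into the clamp and gently home until it bears on both white nylon buttons, with the jaw still clear of it; then push the jaw up until its rubber pad holds the tin snugly against the two buttons, and let go. The tin dents easily, so never press it with more than 15 N, keep it standing, and leave the other things where they lie.

Things in the scene. Friction and masses are not known exactly. Their poses are not given: they have to be found in the camera images.
- tin: Squat closed food tin: upright cylinder, radius 37.7 mm, 58 mm high, 0.18 to 0.33 kg. Too wide to grip; pushed low on its side it slides upright on the worktop (about 1 N). Origin: centre of its underside, z up. It starts at the clamp's x = -42 to -29 mm, y = -150 to -95 mm; along that lane it can slide in sideways between jaw and buttons to y = 0 without touching them.
- clamp: Low bar clamp fixed flat on the worktop, all under 50 mm high. Origin on the worktop; +x along the rail to the grey head (away from the robot, turned up to 0.25 rad), +y to the rail; open on the -y side. The head, 160 mm across (y = -62 to 98 mm) and 24 mm thick, was set along the rail by hand: its near face is anywhere from x = 52 to 72 mm, which is not measured.
- nest (a point): 28 mm above the clamp's origin. Two thumbscrews in the head end in slippery white nylon balls (the buttons, radius 8 mm) at y = +34 and -34 mm at this height, centres 23 to 32 mm short of the head's near face, each set on its own, not measured. The seated tin's axis lies at x = -11 to +19, y = -5 to +5 mm: feel for it. It may first catch on one button; a skewed nudge frees it.
- rail_end (a point): Near end of the aluminium rail, on its top (clamp x = -231, y = 78, z = 22 mm). The rail is 24 mm wide and runs from here 358 mm along the clamp's +x, through the jaw and the head.
- jaw (a joint): Sliding jaw; 0 = drawn right back, up to 0.140 m towards the head; starts at 0 to 0.020. A brake gives a steady 6 N of friction and holds it where it is left; push beyond 6 N goes into the tin. With the pad on the seated tin, 11 to 16 N on the thumb plate sets it snug (about 6 N stays on the tin); under 8 N leaves it loose. 46 mm high, from the rail to y = -22 mm.
- pad (a point): Middle of the jaw's flat black rubber pad face, which looks to the clamp's +x: 36 mm wide, 34 mm high, 28 mm above the worktop, on the clamp's centre line y = 0, at clamp x = -155 mm + jaw.
- thumb_plate (a point): Middle of the upright ribbed black plate at the back of the jaw, 44 mm wide, from 7 to 49 mm above the worktop, 34 mm behind the pad face on the same line (y = 0): the place to push the jaw towards +x.
- opener: Bystander: hand tin opener with a blue grip, 174 x 41 x 20 mm, lying beyond the clamp's rail. Leave it.
- garlic: Bystander: garlic bulb, 60 mm wide, 58 mm high, beyond the tin. Leave it.
- onion: Bystander: onion, 75 mm wide, 77 mm high, to the right. Leave it.
- lemon: Bystander: lemon, 78 x 55 mm, 56 mm high, to the right. Leave it.
- teaspoon: Bystander: teaspoon, 130 x 27 mm, lying at the right front. Leave it.
- peeler: Bystander: vegetable peeler, 170 x 25 mm, lying at the left front. Leave it.
Things that resemble listed ones, but are neither listed nor needed, are in the scene too. Leave any green or red look-alike of the tin alone.

How it is judged:
On the way:
1. the tin bears on both nylon buttons at once while the jaw is still clear of it (contact force between tin and button_l_tip above 0.5 N and contact force between tin and button_r_tip above 0.5 N and contact force between tin and jaw below 0.1 N), for 0.1 s.
At the end, for the whole second after the job is handed in: The tin stands upright and still on the worktop (tilt under 0.05 rad), held at three points: at least 1 N on each nylon button and 1.5 N on the jaw's pad, with the robot clear (contact force between tin and button_l_tip above 1 N and contact force between tin and button_r_tip above 1 N and contact force between tin and jaw above 1.5 N and angle between tin's own z axis and vertical below 0.05 rad and height (world z) of tin below 0.004 m and linear speed of tin below 0.01 m/s); the robot touches nothing.
It fails at once if the tin is pressed with more than 15 N by the robot, the jaw or a button (contact force between tin and the arm above 15 N or contact force between tin and the fingers above 15 N or contact force between tin and jaw above 15 N or contact force between tin and button_l_tip above 15 N or contact force between tin and button_r_tip above 15 N).
It fails at once if the tin is tipped (angle between tin's own z axis and vertical above 0.3 rad).
It fails at once if a bystander is moved by more than 20 mm (distance of any of opener, garlic, onion, lemon, teaspoon, peeler from where it was at the start of the episode above 0.02 m).
It also fails if it takes over 66 s, if anything falls off the work surface, if the arm or the gripper's body presses on something with over 40 N, if the wrist force passes 120 N, or if a joint passes its speed limit or range.

ROBOT

A 6-joint arm with a two-finger parallel gripper is mounted at the origin on a cart in front of the work surface, level with it; the furniture and walls round the work are solid. World frame = base frame: x ahead of the robot, y to its left, z up, the work surface at z = 0. Lengths are in m, angles in rad, forces in N, time in s.
With the tool pointing down it reaches from about 0.25 to 0.85 m from the base axis. Payload 12.5 kg.
Tool frame: the origin (TCP) lies on the centre line of the jaws, within the pads' length; the fingertips stand manip.tips_ahead ahead of it and the grasp point (between the pads) lies 3 mm ahead of it (manip.tips_ahead is the distance from the TCP to the fingertips, in m); z points along the fingers, y is the line along which they close (so a half turn about z gives the same grasp; the last joint's range is limited). The gripper opens to 93 mm and grips with 3 to 60 N. Pads are 15 mm wide; open, the fingers measure 128 mm over their backs; the gripper's body (75 mm by 188 mm) begins 65 mm behind the grasp point.
Start: joints at [1.216, 0.351, 1.652, -0, 1.139, -0.085], TCP at [0.147, 0.53, 0.241] pointing down, gripper open.
Joint ranges: [-2.75, 2.75], [-0.79, 2.1], [0.01, 2.65], [-1.57, 4.71], [0.07, 3.14], [-2.87, 2.87]. Speed limits (rad/s): [2.22, 2.22, 2.79, 3.14, 3.14, 3.14].

INTERFACE

Orientations are given as a unit quaternion [w, x, y, z].
In Python, from plant import manip gives the robot as it stands.
- The arm moves only by the shell command python3 -m handwheel 'ROWS' [FORCE]. ROWS is JSON, a list of rows, each a list of 3 entries, a list of its own where there are three numbers: the turn, a rotation vector about the tool's x, y, z in degrees, then the shift along the tool's x, y, z in mm, then the finger opening in mm, from 0 to 93. A call has 1 to 8 rows; each row is the pose to reach, as a shift and turn from the pose commanded when the call began, along the tool's axes at that moment; what a row does not reach only later rows make up. A row lasts 1/10 s, in which the tool goes at most 50 mm and 8.59 degrees, less where a joint would pass 70% of its speed; a pose out of reach is approached as far as the arm can. A call with a gripper value outside its range is refused whole. The fingers move at their own pace and stop on an object; FORCE is the grip in N (left out, the last holds). Time passes only in rows, so rows that repeat a pose let the fingers close. It gives the time, the measured TCP pose, the force, the opening and the grip force at its end, in the units of the state.
- manip.get_obs(): the state, without advancing time (a new reading comes with each control period).
- manip.read_camera(name): name is "scene" or "top"; returns a dict with "frame" (384x512x3 uint8, red, green, blue), "intrinsics" (3x3 intrinsics, pixels), "k1" (the pictures are not rectified: a ray, as slopes to the right and down, at radius r is drawn at 1 + k1 r^2 times it, then the intrinsics apply), "world_from_camera" (4x4, takes a point from camera to world coordinates). Camera axes: x right, y down, z forward; pixel columns grow to the right and rows downward; lengths in m; the calibration is good to about 2 mm. A picture is of the moment at which its call begins. There is no depth.
- manip.finish_job(): hands the job in; it is judged then, once.
The state is a dict: "clock": time; "q": joint angles; "qvel": joint speeds; "effort": joint torques, N m; "tcp_pos": TCP position; "ee_rot": TCP orientation; "wrist_force": force on the tool from outside, world axes, zero at the start; "ft_torque": the same for the moment, N m; "finger_gap": opening from 0.0 (shut) to 1.0 (fully open); "finger_force": force on a finger pad.
Only numpy, scipy, OpenCV 4.12 (cv2) and the standard library are available. Lean on these libraries where they do the work, as an engineer would, in place of code of your own. Each camera call takes 0.05 s, during which the arm holds its last target. There are 200 camera calls.

## Working session

There is one attempt and no reset: what is moved stays moved. The work goes in short steps, Python scripts to look and compute and a shell command to move; the robot and the scene stay as the last step left them, time stands still between calls to the robot, and variables do not carry over. Pictures are saved under pics/ and viewed, at most 13 in all, crops included, and the job is handed in when it is done.

```bash
mkdir -p pics; ls; python3 - <<'E'
from plant import manip
import cv2,numpy as np,pickle
o=manip.get_obs();print({k:np.round(v,3) for k,v in o.items()},manip.tips_ahead)
d={}
for n in("scene","top"):
    c=manip.read_camera(n);d[n]=c;cv2.imwrite(f"pics/{n}0.png",cv2.cvtColor(c["frame"],cv2.COLOR_RGB2BGR))
    print(n,c["intrinsics"],c["k1"],np.round(c["world_from_camera"],4))
pickle.dump(d,open("c0.pkl","wb"))
E
```

```text
pics
{'clock': np.float64(0.0), 'q': array([ 1.216,  0.351,  1.652, -0.   ,  1.139, -0.085]), 'qvel': array([ 0.001,  0.001, -0.001,  0.   , -0.   , -0.002]), 'effort': array([-1.0000e-03, -4.9734e+01, -2.8524e+01,  7.0000e-02,  2.6000e-02,
       -0.0000e+00]), 'tcp_pos': array([0.146, 0.53 , 0.24 ]), 'ee_rot': array([-0.   ,  0.134,  0.991, -0.001]), 'wrist_force': array([ 0.534,  0.11 , -0.119]), 'ft_torque': array([0.037, 0.   , 0.036]), 'finger_force': np.float64(0.0), 'finger_gap': np.float64(0.999)} 0.022
scene [[417.03224663   0.         253.68089868]
 [  0.         417.03224663 189.14357962]
 [  0.           0.           1.        ]] -0.09811013127849676 [[ 0.7204 -0.4238  0.5491 -0.091 ]
 [-0.6935 -0.4527  0.5604 -0.5871]
 [ 0.0111 -0.7845 -0.62    0.7803]
 [ 0.      0.      0.      1.    ]]
top [[415.92705298   0.         257.5105959 ]
 [  0.         415.92705298 194.8779019 ]
 [  0.           0.           1.        ]] -0.11886994442525936 [[-3.3000e-03 -9.8370e-01  1.7990e-01  3.7500e-01]
 [-9.9990e-01  6.0000e-04 -1.5200e-02  9.8800e-02]
 [ 1.4800e-02 -1.8000e-01 -9.8360e-01  1.2016e+00]
 [ 0.0000e+00  0.0000e+00  0.0000e+00  1.0000e+00]]
```

View pics/scene0.png

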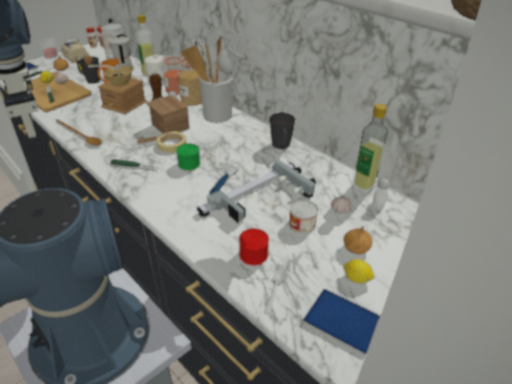

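View pics/top0.png

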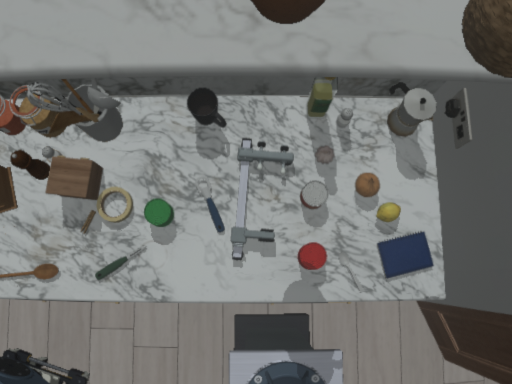

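The scene view shows the pale tin with a red label at (303,216); top view has it at (314,195). There are two look-alikes: red at (312,256) and green at (158,212) in the top view. The white/red-labelled one beside the clamp fits. The clamp rail runs from (237,257) to (247,142) in the top view, with the jaw at (252,235) and the head at (266,156). I'll confirm in an enlarged crop.

```bash
cat > h.py <<'E'
import numpy as np,cv2,pickle
def ray(c,u,v):
    K=c["intrinsics"];k=c["k1"]
    p=cv2.undistortPoints(np.array([[[u,v]]],float),K,np.array([k,0,0,0,0.]))[0,0]
    T=c["world_from_camera"];return T[:3,3],T[:3,:3]@np.array([p[0],p[1],1])
def onz(c,u,v,z):
    o,d=ray(c,u,v);return (o+d*(z-o[2])/d[2])[:2]
E
python3 - <<'E'
import pickle,cv2
from h import *
d=pickle.load(open("c0.pkl","rb"))
f=cv2.cvtColor(d["top"]["frame"],cv2.COLOR_RGB2BGR)
cv2.imwrite("pics/crop1.png",cv2.resize(f[130:270,200:340],None,fx=4,fy=4,interpolation=cv2.INTER_CUBIC))
f=cv2.cvtColor(d["scene"]["frame"],cv2.COLOR_RGB2BGR)
cv2.imwrite("pics/crop2.png",cv2.resize(f[150:270,190:340],None,fx=5,fy=5,interpolation=cv2.INTER_CUBIC))
E
```

```text
(no output)
```

View pics/crop1.png

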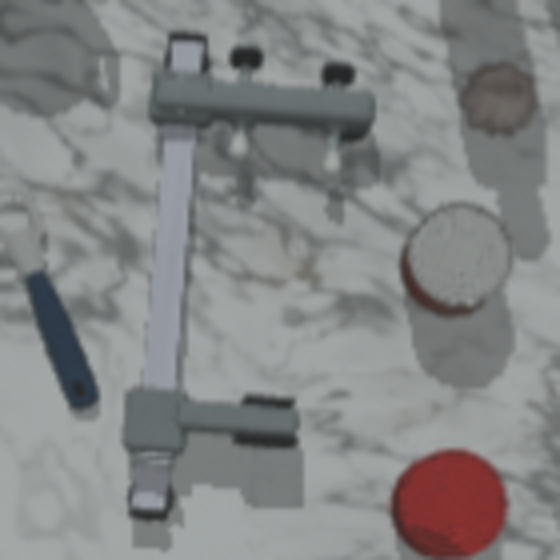

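View pics/crop2.png

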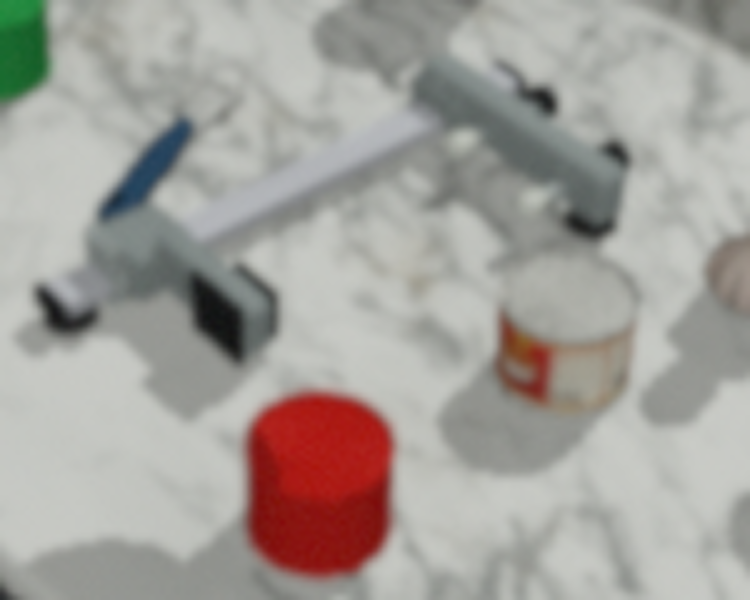

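```bash
cat > m.py <<'E'
from h import *
d=pickle.load(open("c0.pkl","rb"));c=d["top"];s=d["scene"]
P=lambda x,y,z:onz(c,(x+.5)/4-.5+200,(y+.5)/4-.5+130,z)
# tin top by contrast: ellipse fit by hand points on rim
pts=np.array([P(x,y,.058) for x,y in[(405,256),(460,202),(511,256),(460,308),(422,217),(498,217),(422,292),(498,293)]])
(cx,cy),r=cv2.minEnclosingCircle((pts*1000).astype(np.float32));print("tin",cx,cy,r)
S=lambda x,y,z:onz(s,(x+.5)/5-.5+190,(y+.5)/5-.5+150,z)
pts=np.array([S(x,y,.058) for x,y in[(500,300),(638,300),(568,346),(575,252)]]);print("tin scene",pts.mean(0))
# rail direction from threshold-free edge midpoints
a=P(149,500,.022);b=P(188,45,.022);m1=P(179,140,.022);m2=P(164.5,380,.022)
for p,q in((a,b),(m2,m1)):
    v=q-p;print("rail",p,q,np.degrees(np.arctan2(v[1],v[0])),np.hypot(*v))
print("scene rail",S(60,300,.022),S(432,112,.022))
print("btn tips top",P(240,152,.028),P(332,168,.028))
print("btn tips scene",S(462,142,.028),S(540,200,.028))
print("head near face top z48",P(155,122,.048),P(370,136,.048))
print("jaw plate top",P(237,445,.049),P(293,447,.049),"pad",P(245,397,.045),P(294,399,.045))
E
python3 m.py
```

```text
tin 589.3048095703125 -79.06012725830078 38.5582389831543
tin scene [ 0.58538908 -0.08651617]
rail [0.41983284 0.13923729] [0.75324459 0.11225458] -4.626811103137004 0.3345018104830879
rail [0.50472736 0.12857845] [0.68071449 0.11868306] -3.218236412347304 0.1762651091950607
scene rail [0.4125056  0.13103722] [0.69054555 0.11282966]
btn tips top [0.67018267 0.0742604 ] [0.65828615 0.00751469]
btn tips scene [0.67530964 0.07362116] [0.66728794 0.00392526]
head near face top z48 [0.68727907 0.13547204] [ 0.67707407 -0.01858172]
jaw plate top [0.4565222  0.07764385] [0.45503244 0.03890417] pad [0.49021423 0.0718662 ] [0.48873813 0.03769458]
```

Tin confirmed: the white-topped one with a red/white label at crop (460,256), at about world (0.588,-0.082). The clamp's yaw is about -0.075 rad, its origin about (0.63,0.044), and the button tips about x 0.67 and 0.66. The buttons show in the crop at (240,150) and (332,165).

The plan is to cradle the tin between half-open fingers, push it along +y and then along +x.

```bash
cat > g.py <<'E'
import sys,numpy as np
from plant import manip
from scipy.spatial.transform import Rotation as R
TH=-0.075;O=np.array([.630,.044]);C=np.array([[np.cos(TH),-np.sin(TH)],[np.sin(TH),np.cos(TH)]])
o=manip.get_obs();q=o["ee_rot"];r=R.from_quat([q[1],q[2],q[3],q[0]])
def st():
    p=o["tcp_pos"];f=o["wrist_force"];print("t",round(float(o["clock"]),2),"clampxy",np.round(1000*C.T@(p[:2]-O),1),"z",round(1000*float(p[2]),1),"F clamp",np.round(C.T@f[:2],2),"yaw_ty",np.round(np.degrees(np.arctan2(*r.apply([0,1,0])[1::-1])-TH),2))
st()
if len(sys.argv)>1: # clamp x,y (mm), z mm, tool-y angle deg relative to clamp x
    x,y,z,a=map(float,sys.argv[1:5])
    w=np.r_[O+C@np.array([x,y])/1000,z/1000]
    a=np.radians(a)+TH;ty=np.array([np.cos(a),np.sin(a),0]);tz=np.array([0,0,-1.]);tx=np.cross(ty,tz)
    t=R.from_matrix(np.c_[tx,ty,tz])
    print("shift",np.round(r.inv().apply(w-o["tcp_pos"])*1000,1),"turn",np.round(np.degrees((r.inv()*t).as_rotvec()),2))
E
python3 g.py -32 -195 240 0
```

```text
t 0.1 clampxy [-518.5  448.2] z 240.1 F clamp [-0.61 -0.08] yaw_ty 78.84
shift [-601.9 -536.9    0.7] turn [-5.000e-02  4.000e-02  7.884e+01]
```

```bash
python3 -m handwheel '[[[0,0,4],[-33,-29,0],40],[[0,0,8],[-66,-59,0],40],[[0,0,12],[-99,-88,0],40],[[0,0,16],[-132,-118,0],40],[[0,0,20],[-165,-147,0],40],[[0,0,24],[-198,-177,0],40],[[0,0,28],[-231,-206,0],40],[[0,0,32],[-264,-236,0],40]]'; python3 g.py -32 -195 240 0
```

```text
clock: 0.9
tcp_pos: [0.3386, 0.2306, 0.2406]
ee_rot: [0.0, 0.404, 0.915, 0.0]
wrist_force: [0.3, 0.2, -0.0]
finger_gap: 0.435
finger_force: 0.0
t 0.9 clampxy [-304.5  164.3] z 240.6 F clamp [0.29 0.23] yaw_ty 46.69
shift [-444.8  -74.5    0.6] turn [ 0.   -0.   46.69]
```

```bash
python3 -m handwheel '[[[0,0,6],[-48,-8,0],40],[[0,0,12],[-96,-16,0],40],[[0,0,18],[-144,-24,0],40],[[0,0,24],[-192,-32,0],40],[[0,0,30],[-240,-40,0],40],[[0,0,36],[-288,-48,0],40],[[0,0,42],[-336,-56,0],40],[[0,0,46.7],[-384,-65,0],40]]'; python3 g.py -32 -195 31 0
```

```text
clock: 1.7
tcp_pos: [0.5505, -0.0965, 0.2404]
ee_rot: [-0.0, 0.734, 0.679, -0.0]
wrist_force: [0.8, 1.1, 1.0]
finger_gap: 0.43
finger_force: 0.0
t 1.7 clampxy [ -68.7 -146.1] z 240.4 F clamp [0.68 1.17] yaw_ty -0.12
shift [-48.9  36.9 209.3] turn [-0.02 -0.01 -0.12]
```

```bash
python3 -m handwheel '[[[0,0,0],[-30,22,20],40],[[0,0,0],[-49,37,50],40],[[0,0,0],[-49,37,90],40],[[0,0,0],[-49,37,130],40],[[0,0,0],[-49,37,170],40],[[0,0,0],[-49,37,200],40],[[0,0,0],[-49,37,210],40],[[0,0,0],[-49,37,210],40]]'; python3 g.py -32 -170 31 0
python3 - <<'E'
from plant import manip
import cv2,pickle,numpy as np
d={n:manip.read_camera(n) for n in("scene","top")};pickle.dump(d,open("c1.pkl","wb"))
a=cv2.resize(cv2.cvtColor(d["top"]["frame"],cv2.COLOR_RGB2BGR)[130:270,220:360],None,fx=4,fy=4)
cv2.imwrite("pics/t1.png",a)
E
```

```text
clock: 2.5
tcp_pos: [0.5826, -0.146, 0.0297]
ee_rot: [-0.001, 0.732, 0.681, -0.001]
wrist_force: [-0.7, -0.8, -0.3]
finger_gap: 0.43
finger_force: 0.0
t 2.5 clampxy [ -33. -193.] z 29.7 F clamp [-0.68 -0.84] yaw_ty 0.14
shift [23.   1.1 -1.3] turn [-0.13 -0.03  0.14]
```

View pics/t1.png

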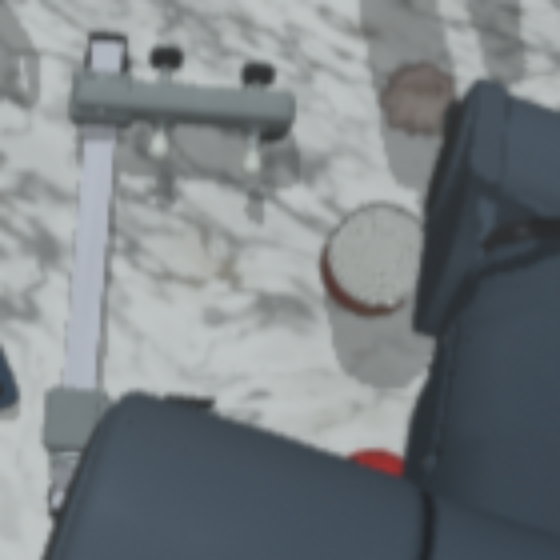

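The fingers are on the right of the tin (tin at crop (380,258)), clear of the garlic. Starting the sideways push now.

```bash
python3 -m handwheel '[[[0,0,0],[5,0,0],40],[[0,0,0],[10,0,0],40],[[0,0,0],[14,0,0],40],[[0,0,0],[18,0,0],40],[[0,0,0],[22,0,0],40],[[0,0,0],[26,0,0],40],[[0,0,0],[30,0,0],40],[[0,0,0],[34,0,0],40]]' | grep -E "force|clock"; python3 g.py; python3 -m handwheel '[[[0,0,0],[4,0,0],40],[[0,0,0],[8,0,0],40],[[0,0,0],[12,0,0],40],[[0,0,0],[16,0,0],40],[[0,0,0],[20,0,0],40],[[0,0,0],[24,0,0],40],[[0,0,0],[28,0,0],40],[[0,0,0],[32,0,0],40]]' | grep -E "force|clock"; python3 g.py
```

```text
clock: 3.4
wrist_force: [0.6, -1.1, 0.5]
finger_force: 0.5
t 3.4 clampxy [ -32.5 -158.9] z 30.6 F clamp [ 0.67 -1.07] yaw_ty 0.14
clock: 4.2
wrist_force: [-1.0, -1.8, 0.7]
finger_force: 0.5
t 4.2 clampxy [ -32.6 -126.8] z 30.6 F clamp [-0.86 -1.82] yaw_ty 0.14
```

Pushing with roughly 1–2 N of contact, as expected. I'll continue to about y = -70 and then look.

```bash
python3 -m handwheel '[[[0,0,0],[5,0,0],40],[[0,0,0],[10,0,0],40],[[0,0,0],[15,0,0],40],[[0,0,0],[20,0,0],40],[[0,0,0],[25,0,0],40],[[0,0,0],[30,0,0],40],[[0,0,0],[35,0,0],40],[[0,0,0],[39,0,0],40]]' | grep -E "force|clock"; python3 g.py -32 -39.5 31 0
python3 - <<'E'
from plant import manip
import cv2,pickle,numpy as np
d={n:manip.read_camera(n) for n in("scene","top")};pickle.dump(d,open("c2.pkl","wb"))
a=cv2.resize(cv2.cvtColor(d["top"]["frame"],cv2.COLOR_RGB2BGR)[130:270,210:350],None,fx=4,fy=4)
b=cv2.resize(cv2.cvtColor(d["scene"]["frame"],cv2.COLOR_RGB2BGR)[130:270,190:260+10],None,fx=4,fy=4)
cv2.imwrite("pics/t2.png",np.hstack([a[:,:420],b]))
E
```

```text
clock: 5.0
wrist_force: [0.1, -1.2, -0.9]
finger_force: 0.5
t 5.0 clampxy [-32.7 -87.7] z 30.6 F clamp [ 0.17 -1.24] yaw_ty 0.14
shift [48.2  0.8 -0.4] turn [-0.   -0.    0.14]
```

View pics/t2.png

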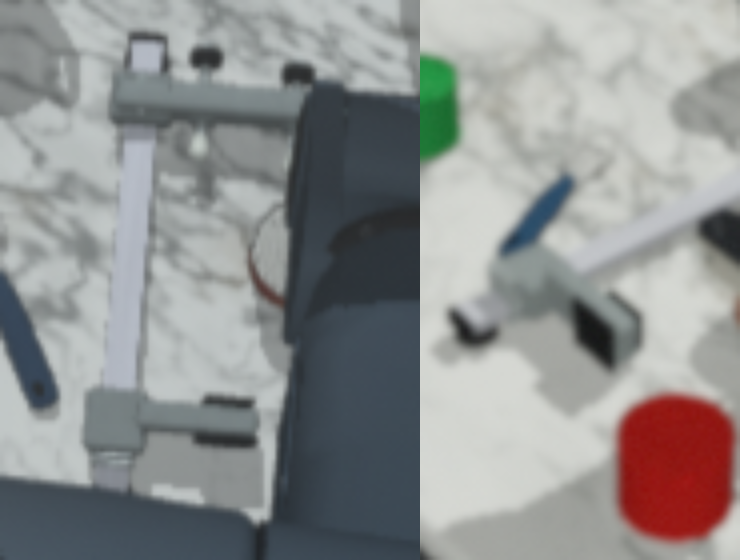

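The tin's left rim shows at crop (250,250), travelling along with the fingers and centred in the lane. On to y ≈ 0.

```bash
python3 - <<'E'
from h import *;from g import O,C
c=pickle.load(open("c2.pkl","rb"))["top"]
print("tin left rim clamp",1000*C.T@(onz(c,(250.5)/4-.5+210,250/4+130,.058)-O))
E
python3 -m handwheel '[[[0,0,0],[5,0,0],40],[[0,0,0],[10,0,0],40],[[0,0,0],[15,0,0],40],[[0,0,0],[20,0,0],40],[[0,0,0],[25,0,0],40],[[0,0,0],[30,0,0],40],[[0,0,0],[35,0,0],40],[[0,0,0],[39,0,0],40]]' | grep -E "force|clock"; python3 g.py -32 -39.5 31 0;
```

```text
t 5.1 clampxy [-32.7 -87.6] z 30.6 F clamp [-0.03  0.37] yaw_ty 0.17
tin left rim clamp [-38.65400356  -6.73553206]
clock: 5.9
wrist_force: [0.4, -1.4, -0.3]
finger_force: 0.4
t 5.9 clampxy [-32.8 -48.7] z 30.6 F clamp [ 0.54 -1.32] yaw_ty 0.15
shift [ 9.2  0.8 -0.4] turn [-0.   -0.    0.15]
```

```bash
python3 -m handwheel '[[[0,0,0],[4,0,0],40],[[0,0,0],[7.5,0,0],40],[[0,0,0],[7.5,0,0],40],[[0,0,0],[0,0,0],40],[[0,0,0],[-15,0,0],40],[[0,0,0],[-40,0,0],40],[[0,0,0],[-40,0,-50],40],[[0,0,0],[-40,0,-80],40]]' | grep -E "force|clock"; python3 g.py -100 0 115 90
python3 - <<'E'
from plant import manip
import pickle
d={n:manip.read_camera(n) for n in("scene","top")};pickle.dump(d,open("c3.pkl","wb"))
E
```

```text
clock: 6.7
wrist_force: [0.3, 0.2, 1.1]
finger_force: 0.0
t 6.7 clampxy [-32.3 -91.2] z 112.6 F clamp [0.33 0.18] yaw_ty 0.03
shift [ 91.3 -67.6  -2.5] turn [ 3.000e-02  4.000e-02 -8.997e+01]
```

```bash
python3 -m handwheel '[[[0,0,-8.5],[10,-8,-10],40],[[0,0,-17],[20,-16,-20],40],[[0,0,-25.5],[33,-24,-20],40],[[0,0,-34],[45,-33,-20],40],[[0,0,-42.5],[57,-42,-20],40],[[0,0,-51],[69,-51,-20],40],[[0,0,-59.5],[81,-60,-20],40],[[0,0,-68],[91,-68,-20],40]]' | grep -E "force|clock"; python3 g.py -100 0 132 90; python3 - <<'E'
from h import *
c=pickle.load(open("c3.pkl","rb"))["top"]
cv2.imwrite("pics/t3.png",cv2.resize(cv2.cvtColor(c["frame"],cv2.COLOR_RGB2BGR)[130:270,210:350],None,fx=4,fy=4))
E
```

```text
clock: 7.6
wrist_force: [0.5, 0.7, -0.1]
finger_force: 0.0
t 7.6 clampxy [-101.6    1.3] z 129.9 F clamp [0.46 0.7 ] yaw_ty 68.46
shift [-1.9 -0.6 -2.1] turn [-2.000e-02 -6.000e-02 -2.154e+01]
```

View pics/t3.png

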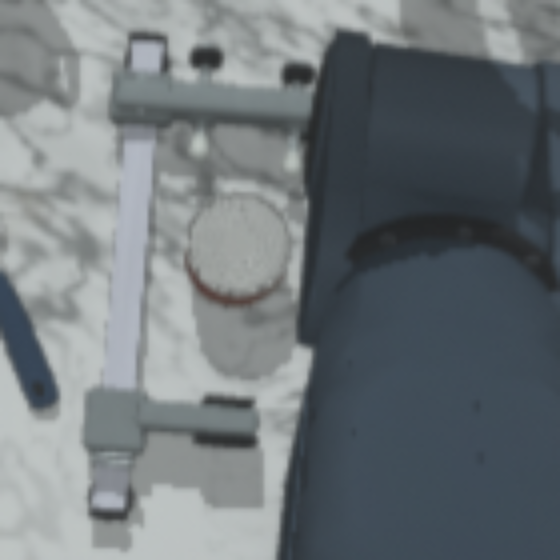

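The tin stands at crop (238,247), between the jaw (225,420) and the buttons (200,148)/(293,160), clear of both. Measuring its position, then coming down behind it.

```bash
python3 - <<'E'
from h import *;from g import O,C
c=pickle.load(open("c3.pkl","rb"))["top"]
P=lambda x,y,z:1000*C.T@(onz(c,(x+.5)/4-.5+210,(y+.5)/4-.5+130,z)-O)
print("tin",P(238,246.5,.058),"rims",P(186,246,.058),P(290,246,.058))
print("buttons",P(200,150,.028),P(293,166,.028),"jaw mid",P(226,422,.047),"plate ends",P(193,440,.049),P(256,440,.049))
E
python3 -m handwheel '[[[0,0,-8],[-2,-1,0],40],[[0,0,-16],[-2,-1,0],40],[[0,0,-21.6],[-2,-1,0],40],[[0,0,-21.6],[-2,-1,0],40]]' | grep -E "force|clock"; python3 g.py -90 0 31 90
```

```text
t 7.6 clampxy [-101.6    1.3] z 129.9 F clamp [0.46 0.7 ] yaw_ty 68.46
tin [-35.72439514   1.88570186] rims [-38.08301413  38.2308652 ] [-32.64741227 -34.46885332]
buttons [39.29521064 33.29196063] [ 32.48589982 -34.89905994] jaw mid [-157.99391616    1.57363886] plate ends [-172.26468485   23.55655845] [-169.11395072  -19.9457528 ]
clock: 8.0
wrist_force: [0.4, -0.8, -0.5]
finger_force: 0.0
t 8.0 clampxy [-99.6  -0.8] z 130.0 F clamp [ 0.41 -0.75] yaw_ty 89.78
shift [-9.7  0.9 98.9] turn [-0.01 -0.05 -0.22]
```

```bash
python3 -m handwheel '[[[0,0,0],[-7,1,30],40],[[0,0,0],[-7,1,65],40],[[0,0,0],[-7,1,90],40],[[0,0,0],[-7,1,99],40],[[0,0,0],[-7,1,99],40],[[0,0,0],[-10,1,99],40],[[0,0,0],[-13,1,99],40],[[0,0,0],[-16,1,99],40]]' | grep -E "force|clock"; python3 g.py -30 1 31 90; python3 -m handwheel '[[[0,0,0],[-3,0,0],40],[[0,0,0],[-6,0,0],40],[[0,0,0],[-9,0,0],40],[[0,0,0],[-12,0,0],40],[[0,0,0],[-15,0,0],40],[[0,0,0],[-18,0,0],40],[[0,0,0],[-20,0,0],40],[[0,0,0],[-20,0,0],40]]' | grep -E "force|clock"; python3 g.py -50 1 31 90
```

```text
clock: 8.8
wrist_force: [1.1, -0.1, 0.1]
finger_force: 0.0
t 8.8 clampxy [-82.4   1. ] z 32.7 F clamp [ 1.07 -0.04] yaw_ty 89.72
shift [-52.4   0.3   1.8] turn [ 0.01  0.11 -0.28]
clock: 9.6
wrist_force: [0.2, 0.8, -0.2]
finger_force: 0.0
t 9.6 clampxy [-63.1   0.9] z 31.7 F clamp [0.1  0.78] yaw_ty 89.74
shift [-13.1   0.2   0.7] turn [ 0.    0.02 -0.26]
```

```bash
python3 -m handwheel '[[[0,0,0],[-2,0,0],40],[[0,0,0],[-4,0,0],40],[[0,0,0],[-6,0,0],40],[[0,0,0],[-8,0,0],40],[[0,0,0],[-10,0,0],40],[[0,0,0],[-12,0,0],40],[[0,0,0],[-12,0,0],40]]' | grep -E "force|clock"; python3 g.py; python3 -m handwheel '[[[0,0,0],[-1,0,0],40],[[0,0,0],[-2,0,0],40],[[0,0,0],[-3,0,0],40],[[0,0,0],[-4,0,0],40]]' | grep -E "force|clock"; python3 g.py;python3 -m handwheel '[[[0,0,0],[-1,0,0],40],[[0,0,0],[-2,0,0],40],[[0,0,0],[-3,0,0],40]]' | grep -E "force|clock"; python3 g.py
```

```text
clock: 10.3
wrist_force: [-0.4, 0.4, 0.1]
finger_force: 0.0
t 10.3 clampxy [-51.1   0.8] z 31.7 F clamp [-0.46  0.33] yaw_ty 89.74
clock: 10.7
wrist_force: [-1.1, 0.5, 0.5]
finger_force: 0.4
t 10.7 clampxy [-47.3   0.8] z 31.6 F clamp [-1.14  0.42] yaw_ty 89.74
clock: 11.0
wrist_force: [-0.9, -0.2, 0.0]
finger_force: 0.5
t 11.0 clampxy [-44.3   0.8] z 31.6 F clamp [-0.91 -0.25] yaw_ty 89.74
```

```bash
cat > chk.py <<'E'
import sys,numpy as np,g
f=g.C.T@g.o["wrist_force"][:2]
sys.exit(bool(np.hypot(*f)>float(sys.argv[1]))) if len(sys.argv)==2 else 0
E
sed -i 's/len(sys.argv)>1:/len(sys.argv)>4:/' g.py
python3 -m handwheel '[[[0,0,0],[-1,0,0],40],[[0,0,0],[-2,0,0],40]]' >/dev/null; python3 chk.py 2.8 && python3 -m handwheel '[[[0,0,0],[-1,0,0],40],[[0,0,0],[-2,0,0],40]]' >/dev/null; python3 chk.py 2.8 && python3 -m handwheel '[[[0,0,0],[-0.5,0,0],40],[[0,0,0],[-1,0,0],40]]' >/dev/null; python3 chk.py 2.8 && python3 -m handwheel '[[[0,0,0],[-0.5,0,0],40],[[0,0,0],[-1,0,0],40]]' >/dev/null; python3 chk.py 2.8 && python3 -m handwheel '[[[0,0,0],[-0.5,0,0],40],[[0,0,0],[-1,0,0],40]]' >/dev/null; python3 chk.py 2.8
```

```text
t 11.2 clampxy [-42.3   0.8] z 31.6 F clamp [-1.4   0.67] yaw_ty 89.74
t 11.4 clampxy [-40.3   0.7] z 31.6 F clamp [-2.03 -0.28] yaw_ty 89.74
t 11.6 clampxy [-39.4   0.8] z 31.7 F clamp [-1.   -0.32] yaw_ty 89.74
t 11.8 clampxy [-38.4   0.8] z 31.6 F clamp [-0.95 -0.32] yaw_ty 89.74
t 12.0 clampxy [-37.4   0.8] z 31.6 F clamp [-0.54 -0.38] yaw_ty 89.74
```

```bash

python3 -m handwheel '[[[0,0,0],[-0.5,0,0],40],[[0,0,0],[-1,0,0],40]]' >/dev/null; python3 chk.py 2.8 && python3 -m handwheel '[[[0,0,0],[-0.5,0,0],40],[[0,0,0],[-1,0,0],40]]' >/dev/null; python3 chk.py 2.8 && python3 -m handwheel '[[[0,0,0],[-0.5,0,0],40],[[0,0,0],[-1,0,0],40]]' >/dev/null; python3 chk.py 2.8 && python3 -m handwheel '[[[0,0,0],[-0.5,0,0],40],[[0,0,0],[-1,0,0],40]]' >/dev/null; python3 chk.py 2.8 && python3 -m handwheel '[[[0,0,0],[-0.5,0,0],40],[[0,0,0],[-1,0,0],40]]' >/dev/null; python3 chk.py 2.8 && python3 -m handwheel '[[[0,0,0],[-0.5,0,0],40],[[0,0,0],[-1,0,0],40]]' >/dev/null; python3 chk.py 2.8 && python3 -m handwheel '[[[0,0,0],[-0.5,0,0],40],[[0,0,0],[-1,0,0],40]]' >/dev/null; python3 chk.py 2.8
```

```text
t 12.2 clampxy [-36.3   0.8] z 31.7 F clamp [-1.54  0.89] yaw_ty 89.74
t 12.4 clampxy [-35.3   0.7] z 31.6 F clamp [-1.76  0.82] yaw_ty 89.74
t 12.6 clampxy [-34.5   0.8] z 31.6 F clamp [-2.23  1.41] yaw_ty 89.74
t 12.8 clampxy [-34.2   0.8] z 31.4 F clamp [-6.68  0.91] yaw_ty 89.74
t 12.8 clampxy [-34.2   0.8] z 31.4 F clamp [-6.68  0.91] yaw_ty 89.74
t 12.8 clampxy [-34.2   0.8] z 31.4 F clamp [-6.68  0.91] yaw_ty 89.74
t 12.8 clampxy [-34.2   0.8] z 31.4 F clamp [-6.68  0.91] yaw_ty 89.74
```

Fx = -6.7 with little Fy: both buttons are bearing, since a single one would give |Fy| about 1.1 times |Fx|. Holding here, with force samples.

```bash
for i in 1 2 3; do python3 -m handwheel '[[[0,0,0],[0,0,0],40]]' | grep finger_force; python3 chk.py; done
python3 - <<'E'
from plant import manip
import cv2,pickle,numpy as np
d={n:manip.read_camera(n) for n in("scene","top")};pickle.dump(d,open("c4.pkl","wb"))
a=cv2.resize(cv2.cvtColor(d["top"]["frame"],cv2.COLOR_RGB2BGR)[130:270,210:310],None,fx=4,fy=4)
b=cv2.resize(cv2.cvtColor(d["scene"]["frame"],cv2.COLOR_RGB2BGR)[130:270,200:300],None,fx=4,fy=4)
cv2.imwrite("pics/t4.png",np.hstack([a,b]))
E
```

```text
finger_force: 3.3
t 12.9 clampxy [-34.2   0.8] z 31.4 F clamp [-5.16  1.08] yaw_ty 89.75
finger_force: 3.3
t 13.0 clampxy [-34.2   0.8] z 31.4 F clamp [-6.23  1.38] yaw_ty 89.74
finger_force: 3.3
t 13.1 clampxy [-34.2   0.8] z 31.5 F clamp [-6.01  1.33] yaw_ty 89.74
```

View pics/t4.png

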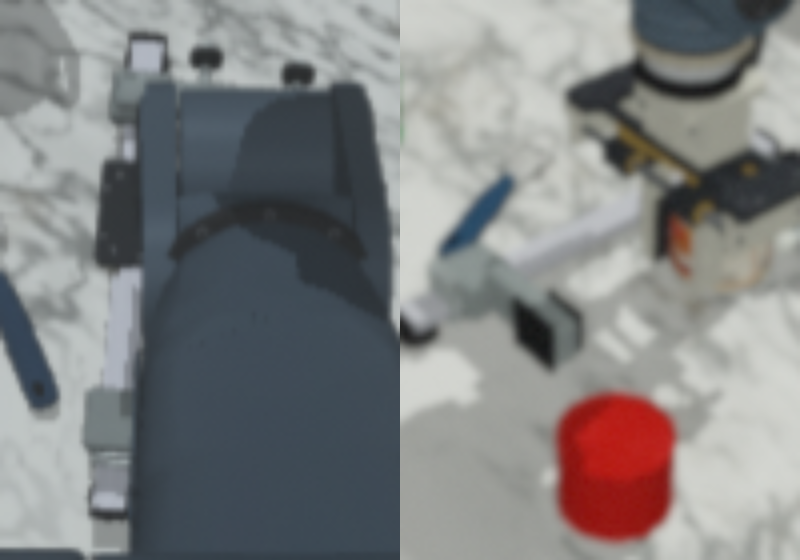

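Forces hold steady at Fx about -6, Fy about +1.2 N, with a finger load of 3.3 N; the jaw is visibly clear at (545,325). The tin sits on both buttons. Backing off and moving behind the thumb plate.

```bash
python3 -m handwheel '[[[0,0,0],[1,0,0],40],[[0,0,0],[4,0,0],40],[[0,0,0],[10,0,0],40],[[0,0,0],[18,0,0],40],[[0,0,0],[22,0,-20],40],[[0,0,0],[26,0,-60],40],[[0,0,0],[40,0,-95],40],[[0,0,0],[80,0,-100],0]]' | grep -E "force|clock"; python3 g.py -215 0 131 90
python3 -m handwheel '[[[0,0,0],[30,0,0],0],[[0,0,0],[65,0,0],0],[[0,0,0],[100,0,0],0],[[0,0,0],[100,0,0],0],[[0,0,0],[100,0,0],0]]' | grep -E "gap|clock"; python3 g.py -210 0 31 90
python3 - <<'E'
from plant import manip
import cv2,pickle,numpy as np
d={n:manip.read_camera(n) for n in("scene","top")};pickle.dump(d,open("c5.pkl","wb"))
a=cv2.resize(cv2.cvtColor(d["top"]["frame"],cv2.COLOR_RGB2BGR)[130:270,210:310],None,fx=4,fy=4)
b=cv2.resize(cv2.cvtColor(d["scene"]["frame"],cv2.COLOR_RGB2BGR)[130:270,200:300],None,fx=4,fy=4)
cv2.imwrite("pics/t5.png",np.hstack([a,b]))
E
```

```text
clock: 14.0
wrist_force: [-0.2, -0.6, -0.7]
finger_force: 0.0
t 14.0 clampxy [-110.8    1.2] z 135.4 F clamp [-0.19 -0.65] yaw_ty 89.72
shift [104.2  -1.7   3.5] turn [ 0.04  0.49 -0.28]
clock: 14.5
finger_gap: 0.014
t 14.5 clampxy [-213.5    1.6] z 132.0 F clamp [0.94 0.58] yaw_ty 89.75
shift [ -3.4  -1.6 101. ] turn [ 0.    0.07 -0.25]
```

View pics/t5.png

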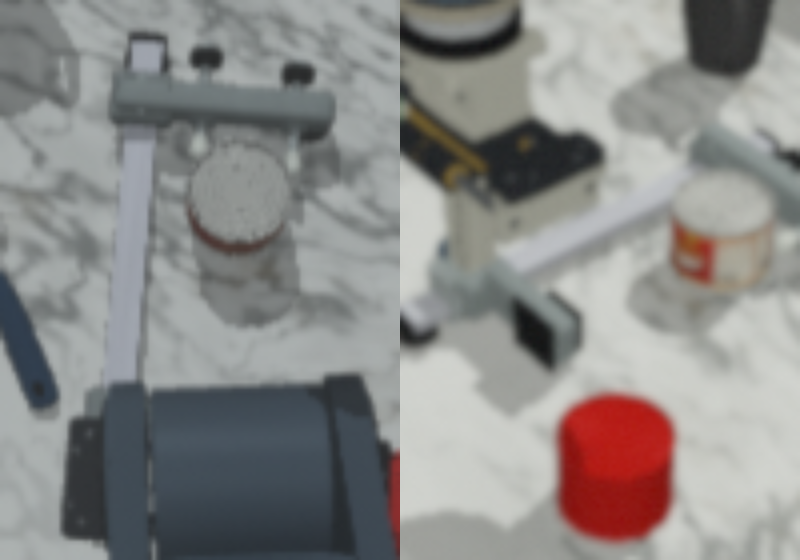

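The tin sits at (238,196) between buttons at (200,145) and (293,160), seated against both. Going down behind the plate and pushing the jaw.

```bash
python3 - <<'E'
from h import *;from g import O,C
c=pickle.load(open("c5.pkl","rb"))["top"]
P=lambda x,y,z:1000*C.T@(onz(c,(x+.5)/4-.5+210,(y+.5)/4-.5+130,z)-O)
print("tin",P(238.5,195.5,.058))
E
python3 -m handwheel '[[[0,0,0],[0,-1.5,30],0],[[0,0,0],[0,-1.5,65],0],[[0,0,0],[0,-1.5,92],0],[[0,0,0],[0,-1.5,101],0],[[0,0,0],[0,-1.5,101],0],[[0,0,0],[-4,-1.5,101],0],[[0,0,0],[-8,-1.5,101],0],[[0,0,0],[-12,-1.5,101],0]]' | grep -E "gap|clock"; python3 chk.py
python3 -m handwheel '[[[0,0,0],[-4,0,0],0],[[0,0,0],[-8,0,0],0],[[0,0,0],[-12,0,0],0],[[0,0,0],[-16,0,0],0],[[0,0,0],[-20,0,0],0],[[0,0,0],[-24,0,0],0],[[0,0,0],[-28,0,0],0],[[0,0,0],[-32,0,0],0]]' | grep -E "clock"; python3 chk.py
```

```text
t 14.6 clampxy [-212.5    1.6] z 131.9 F clamp [ 0.   -0.14] yaw_ty 89.73
tin [0.80543745 3.96633044]
clock: 15.4
finger_gap: 0.003
t 15.4 clampxy [-2.002e+02  1.000e-01] z 31.6 F clamp [ 0.21 -0.31] yaw_ty 89.74
clock: 16.2
t 16.2 clampxy [-170.6   -0.2] z 30.3 F clamp [-6.97  0.26] yaw_ty 89.75
```

```bash
python3 -m handwheel '[[[0,0,0],[-4,0,0],0],[[0,0,0],[-8,0,0],0],[[0,0,0],[-12,0,0],0],[[0,0,0],[-16,0,0],0],[[0,0,0],[-20,0,0],0],[[0,0,0],[-24,0,0],0],[[0,0,0],[-28,0,0],0],[[0,0,0],[-32,0,0],0]]' | grep -E "clock"; python3 chk.py 12 && python3 -m handwheel '[[[0,0,0],[-4,0,0],0],[[0,0,0],[-8,0,0],0],[[0,0,0],[-12,0,0],0],[[0,0,0],[-16,0,0],0],[[0,0,0],[-20,0,0],0],[[0,0,0],[-24,0,0],0],[[0,0,0],[-28,0,0],0],[[0,0,0],[-32,0,0],0]]' | grep -E "clock"; python3 chk.py 12
python3 - <<'E'
from plant import manip
import cv2,pickle,numpy as np
d={n:manip.read_camera(n) for n in("scene","top")};pickle.dump(d,open("c6.pkl","wb"))
b=cv2.resize(cv2.cvtColor(d["scene"]["frame"],cv2.COLOR_RGB2BGR)[130:250,190:310],None,fx=5,fy=5)
cv2.imwrite("pics/t6.png",b)
E
```

```text
clock: 17.0
t 17.0 clampxy [-138.6   -0.3] z 30.4 F clamp [-6.29  0.15] yaw_ty 89.75
clock: 17.8
t 17.8 clampxy [-106.5   -0.4] z 30.3 F clamp [-7.04  0.65] yaw_ty 89.74
```

View pics/t6.png

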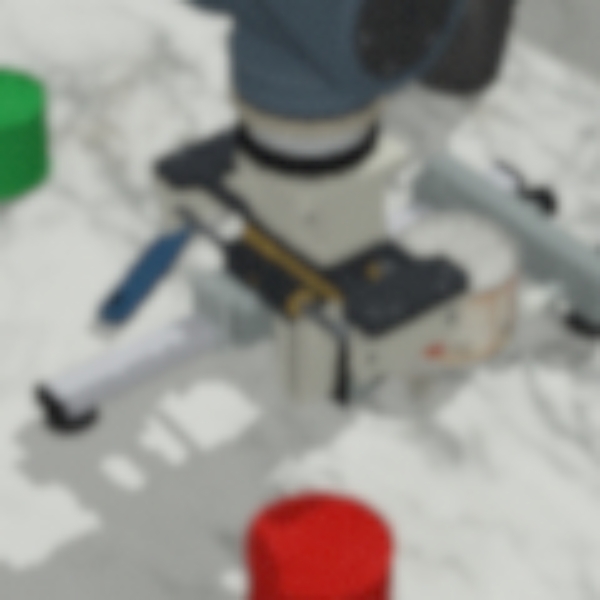

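The tin is still upright at (460,290), with the jaw under the gripper and still short of it. Slowing down with force checks.

```bash
python3 -m handwheel '[[[0,0,0],[-2,0,0],0],[[0,0,0],[-4,0,0],0],[[0,0,0],[-6,0,0],0],[[0,0,0],[-8,0,0],0],[[0,0,0],[-10,0,0],0]]' >/dev/null; python3 chk.py 8.5 && python3 -m handwheel '[[[0,0,0],[-1,0,0],0],[[0,0,0],[-2,0,0],0],[[0,0,0],[-3,0,0],0]]' >/dev/null; python3 chk.py 8.5 && python3 -m handwheel '[[[0,0,0],[-1,0,0],0],[[0,0,0],[-2,0,0],0]]' >/dev/null; python3 chk.py 8.5 && python3 -m handwheel '[[[0,0,0],[-1,0,0],0],[[0,0,0],[-2,0,0],0]]' >/dev/null; python3 chk.py 8.5 && python3 -m handwheel '[[[0,0,0],[-0.5,0,0],0],[[0,0,0],[-1,0,0],0]]' >/dev/null; python3 chk.py 8.5 && python3 -m handwheel '[[[0,0,0],[-0.5,0,0],0],[[0,0,0],[-1,0,0],0]]' >/dev/null; python3 chk.py 8.5
```

```text
t 18.4 clampxy [-96.5  -0.5] z 30.4 F clamp [-6.88  0.47] yaw_ty 89.75
t 18.7 clampxy [-93.5  -0.5] z 30.4 F clamp [-5.78  0.79] yaw_ty 89.74
t 18.9 clampxy [-91.5  -0.5] z 30.4 F clamp [-6.03  0.82] yaw_ty 89.75
t 19.1 clampxy [-89.4  -0.5] z 30.4 F clamp [-5.89  0.02] yaw_ty 89.75
t 19.3 clampxy [-88.4  -0.5] z 30.4 F clamp [-5.43  0.32] yaw_ty 89.74
t 19.5 clampxy [-87.5  -0.5] z 30.4 F clamp [-6.07  0.85] yaw_ty 89.74
```

```bash
python3 chk.py 8.5 && python3 -m handwheel '[[[0,0,0],[-0.5,0,0],0],[[0,0,0],[-1,0,0],0]]' >/dev/null; python3 chk.py 8.5 && python3 -m handwheel '[[[0,0,0],[-0.5,0,0],0],[[0,0,0],[-1,0,0],0]]' >/dev/null; python3 chk.py 8.5 && python3 -m handwheel '[[[0,0,0],[-0.5,0,0],0],[[0,0,0],[-1,0,0],0]]' >/dev/null; python3 chk.py 8.5 && python3 -m handwheel '[[[0,0,0],[-0.5,0,0],0],[[0,0,0],[-1,0,0],0]]' >/dev/null; python3 chk.py 8.5 && python3 -m handwheel '[[[0,0,0],[-0.5,0,0],0],[[0,0,0],[-1,0,0],0]]' >/dev/null; python3 chk.py 8.5
```

```text
t 19.5 clampxy [-87.5  -0.5] z 30.4 F clamp [-6.07  0.85] yaw_ty 89.74
t 19.7 clampxy [-86.4  -0.5] z 30.4 F clamp [-5.06  0.75] yaw_ty 89.74
t 19.9 clampxy [-85.4  -0.5] z 30.4 F clamp [-5.78  0.32] yaw_ty 89.75
t 20.1 clampxy [-84.5  -0.5] z 30.4 F clamp [-6.05  1.08] yaw_ty 89.74
t 20.3 clampxy [-83.4  -0.5] z 30.4 F clamp [-5.81  0.07] yaw_ty 89.75
t 20.5 clampxy [-82.4  -0.5] z 30.4 F clamp [-6.1   1.27] yaw_ty 89.75
```

```bash
python3 chk.py 8.5 && python3 -m handwheel '[[[0,0,0],[-0.5,0,0],0],[[0,0,0],[-1,0,0],0]]' >/dev/null; python3 chk.py 8 && python3 -m handwheel '[[[0,0,0],[-0.5,0,0],0],[[0,0,0],[-1,0,0],0]]' >/dev/null; python3 chk.py 8 && python3 -m handwheel '[[[0,0,0],[-0.5,0,0],0],[[0,0,0],[-1,0,0],0]]' >/dev/null; python3 chk.py 8 && python3 -m handwheel '[[[0,0,0],[-0.5,0,0],0],[[0,0,0],[-1,0,0],0]]' >/dev/null; python3 chk.py 8 && python3 -m handwheel '[[[0,0,0],[-0.5,0,0],0],[[0,0,0],[-1,0,0],0]]' >/dev/null; python3 chk.py 8 && python3 -m handwheel '[[[0,0,0],[-0.5,0,0],0],[[0,0,0],[-1,0,0],0]]' >/dev/null; python3 chk.py 8&& python3 -m handwheel '[[[0,0,0],[-0.5,0,0],0],[[0,0,0],[-1,0,0],0]]' >/dev/null; python3 chk.py 8
```

```text
t 20.5 clampxy [-82.4  -0.5] z 30.4 F clamp [-6.1   1.27] yaw_ty 89.75
t 20.7 clampxy [-81.4  -0.5] z 30.4 F clamp [-6.67  0.94] yaw_ty 89.74
t 20.9 clampxy [-80.4  -0.5] z 30.4 F clamp [-5.99  1.05] yaw_ty 89.74
t 21.1 clampxy [-79.5  -0.5] z 30.3 F clamp [-5.59  1.86] yaw_ty 89.75
t 21.3 clampxy [-78.5  -0.5] z 30.4 F clamp [-6.76  1.29] yaw_ty 89.74
t 21.5 clampxy [-77.4  -0.5] z 30.4 F clamp [-5.84  1.56] yaw_ty 89.74
t 21.7 clampxy [-76.4  -0.5] z 30.4 F clamp [-5.63  0.46] yaw_ty 89.74
t 21.9 clampxy [-75.5  -0.5] z 30.4 F clamp [-6.8   0.82] yaw_ty 89.74
```

```bash
python3 chk.py 8.5 && python3 -m handwheel '[[[0,0,0],[-0.5,0,0],0],[[0,0,0],[-1,0,0],0]]' >/dev/null; python3 chk.py 8 && python3 -m handwheel '[[[0,0,0],[-0.3,0,0],0],[[0,0,0],[-0.6,0,0],0]]' >/dev/null; python3 chk.py 8 && python3 -m handwheel '[[[0,0,0],[-0.3,0,0],0],[[0,0,0],[-0.6,0,0],0]]' >/dev/null; python3 chk.py 8 && python3 -m handwheel '[[[0,0,0],[-0.3,0,0],0],[[0,0,0],[-0.6,0,0],0]]' >/dev/null; python3 chk.py 8 && python3 -m handwheel '[[[0,0,0],[-0.3,0,0],0],[[0,0,0],[-0.6,0,0],0]]' >/dev/null; python3 chk.py 8 && python3 -m handwheel '[[[0,0,0],[-0.3,0,0],0],[[0,0,0],[-0.6,0,0],0]]' >/dev/null; python3 chk.py 8&& python3 -m handwheel '[[[0,0,0],[-0.3,0,0],0],[[0,0,0],[-0.6,0,0],0]]' >/dev/null; python3 chk.py 8
```

```text
t 21.9 clampxy [-75.5  -0.5] z 30.4 F clamp [-6.8   0.82] yaw_ty 89.74
t 22.1 clampxy [-74.5  -0.5] z 30.4 F clamp [-7.03  1.3 ] yaw_ty 89.74
t 22.3 clampxy [-74.4  -0.6] z 30.3 F clamp [-9.85  0.5 ] yaw_ty 89.75
t 22.3 clampxy [-74.4  -0.6] z 30.3 F clamp [-9.85  0.5 ] yaw_ty 89.75
t 22.3 clampxy [-74.4  -0.6] z 30.3 F clamp [-9.85  0.5 ] yaw_ty 89.75
t 22.3 clampxy [-74.4  -0.6] z 30.3 F clamp [-9.85  0.5 ] yaw_ty 89.75
t 22.3 clampxy [-74.4  -0.6] z 30.3 F clamp [-9.85  0.5 ] yaw_ty 89.75
t 22.3 clampxy [-74.4  -0.6] z 30.3 F clamp [-9.85  0.5 ] yaw_ty 89.75
```

Pad contact. Building up to about 13.5 N.

```bash
python3 -m handwheel '[[[0,0,0],[-0.2,0,0],0],[[0,0,0],[-0.2,0,0],0]]' >/dev/null; python3 chk.py 12.3 && python3 -m handwheel '[[[0,0,0],[-0.2,0,0],0],[[0,0,0],[-0.2,0,0],0]]' >/dev/null; python3 chk.py 12.3 && python3 -m handwheel '[[[0,0,0],[-0.2,0,0],0],[[0,0,0],[-0.2,0,0],0]]' >/dev/null; python3 chk.py 12.3;  python3 -m handwheel '[[[0,0,0],[0,0,0],0]]' >/dev/null;python3 chk.py;  python3 -m handwheel '[[[0,0,0],[0,0,0],0]]' >/dev/null;python3 chk.py
```

```text
t 22.5 clampxy [-74.3  -0.5] z 30.3 F clamp [-10.42   0.82] yaw_ty 89.75
t 22.7 clampxy [-74.3  -0.5] z 30.3 F clamp [-10.43   0.53] yaw_ty 89.74
t 22.9 clampxy [-74.2  -0.5] z 30.4 F clamp [-11.94   0.87] yaw_ty 89.75
t 23.0 clampxy [-74.2  -0.5] z 30.4 F clamp [-11.89   0.79] yaw_ty 89.75
t 23.1 clampxy [-74.2  -0.6] z 30.4 F clamp [-10.6   -0.07] yaw_ty 89.74
```

```bash
python3 -m handwheel '[[[0,0,0],[-0.2,0,0],0],[[0,0,0],[-0.2,0,0],0]]' >/dev/null; python3 chk.py 13.2 && python3 -m handwheel '[[[0,0,0],[-0.2,0,0],0],[[0,0,0],[-0.2,0,0],0]]' >/dev/null; python3 chk.py;  for i in 1 2 3; do python3 -m handwheel '[[[0,0,0],[0,0,0],0]]' >/dev/null;python3 chk.py; done
```

```text
t 23.3 clampxy [-74.2  -0.5] z 30.4 F clamp [-12.21   1.35] yaw_ty 89.75
t 23.5 clampxy [-74.1  -0.5] z 30.4 F clamp [-13.51   0.87] yaw_ty 89.75
t 23.6 clampxy [-74.1  -0.5] z 30.4 F clamp [-13.79   1.43] yaw_ty 89.75
t 23.7 clampxy [-74.1  -0.5] z 30.4 F clamp [-13.22   0.37] yaw_ty 89.75
t 23.8 clampxy [-74.2  -0.5] z 30.3 F clamp [-14.65   0.12] yaw_ty 89.75
```

Steady at about 13.7 N. Backing off and lifting clear.

```bash
python3 -m handwheel '[[[0,0,0],[1,0,0],0],[[0,0,0],[4,0,0],0],[[0,0,0],[12,0,0],0],[[0,0,0],[30,0,0],0],[[0,0,0],[60,0,0],0],[[0,0,0],[90,0,-20],0],[[0,0,0],[120,0,-60],0],[[0,0,0],[140,0,-100],0]]' | grep -E "force|clock"
python3 -m handwheel '[[[0,0,0],[0,0,-10],0],[[0,0,0],[0,0,-10],0],[[0,0,0],[0,0,-10],0]]' | grep -E "force|clock"; python3 chk.py
python3 - <<'E'
from plant import manip
import cv2,pickle,numpy as np
d={n:manip.read_camera(n) for n in("scene","top")}
a=cv2.resize(cv2.cvtColor(d["top"]["frame"],cv2.COLOR_RGB2BGR)[130:270,210:310],None,fx=4,fy=4)
b=cv2.resize(cv2.cvtColor(d["scene"]["frame"],cv2.COLOR_RGB2BGR)[130:270,220:320],None,fx=4,fy=4)
cv2.imwrite("pics/t7.png",np.hstack([a,b]))
E
```

```text
clock: 24.6
wrist_force: [1.2, -0.1, -0.0]
finger_force: 0.0
clock: 24.9
wrist_force: [-0.4, 0.6, -1.0]
finger_force: 0.0
t 24.9 clampxy [-211.5   -0. ] z 139.9 F clamp [-0.43  0.53] yaw_ty 89.73
```

View pics/t7.png

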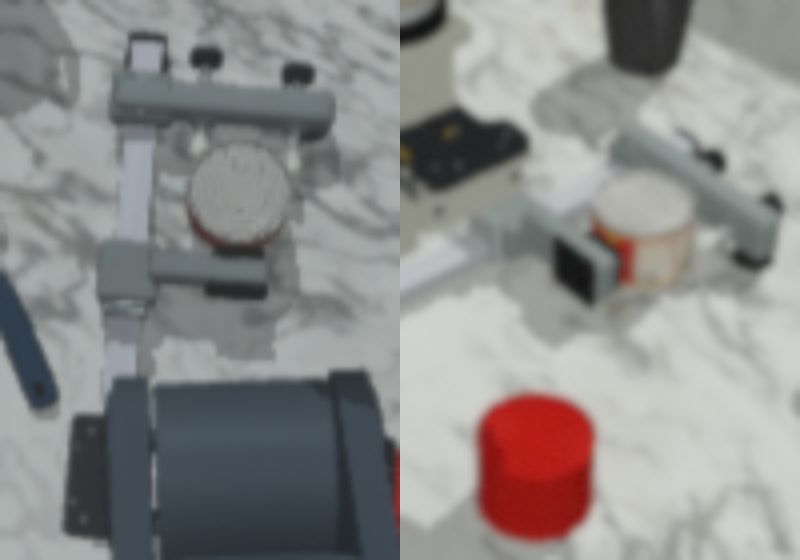

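The tin at (238,195) stands upright, with the jaw pad against it at (235,250) and both buttons on it. The robot is clear, so I'm handing in.

```bash
python3 -c "
from plant import manip
print(manip.finish_job())"
```

```text
the job is handed in; nothing more can be done
None
```

I handed the job in at about 25 s; it returned no verdict. The tin stands upright, held between both nylon buttons and the jaw pad, set with about 13.7 N on the thumb plate, and the robot is clear.

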